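Set out the weighing and stirring station

ROBOT

A 7-joint arm with a two-finger parallel gripper is mounted at the origin on the work surface. World frame = base frame: x ahead of the robot, y to its left, z up, the work surface at z = 0. Lengths are in mm, angles in degrees, forces in N, time in s.
With the tool pointing down it reaches from about 425 to 875 mm from the base axis. Payload 4.7 kg.
Tool frame: the origin (TCP) lies between the finger pads; the fingertips stand manip.nose_length ahead of it and the grasp point (between the pads) lies 3 mm ahead of it (manip.nose_length is the distance from the TCP to the fingertips, in mm); z points along the fingers, y is the line along which they close (so a half turn about z gives the same grasp; the last joint's range is limited). The gripper opens to 85 mm and grips with 20 to 120 N. Pads are 22 mm wide; open, the fingers measure 114 mm over their backs; the gripper's body (76 mm by 85 mm) begins 54 mm behind the grasp point. The pads swing forward as they close: fully open they stand 13 mm farther back than shut.
Start: joints at [76.496, 18.392, -4.016, 83.108, 1.295, 78.541, -3.26], TCP at [160.666, -629.848, 253.349] pointing down, gripper open.
Joint ranges: [-163.93, 163.93], [-17.29, 119.83], [-79.2, 71.16], [3.27, 140.29], [-89.18, 269.18], [5.43, 117.66], [-154.24, 154.24]. Speed limits (degrees/s): [147.25, 147.25, 180, 180, 180, 180, 180].

INTERFACE

Orientations are given as a 3x3 rotation matrix whose columns are the frame's x, y, z axes.
In Python, from station import readout, get_image, camera_params, manip gives the robot as it stands.
- The arm moves only by the tool play_rows, never from a script. Its argument "plan" is a list of rows, each an object with "rot": the turn, a rotation vector about the tool's x, y, z in units of 0.12 rad (1.0 is 0.12 rad), a list of three; "slide": the shift along the tool's x, y, z in units of 0.3 m (1.0 is 0.3 m), a list of three; "claw": the opening, from 0 (shut) to 1 (fully open). A call has 1 to 12 rows; each row shifts and turns the commanded pose from where the row before left it, along the tool's axes as they then stand; what a row does not reach is not made up. A row lasts 1/12 s, in which the tool goes at most 41.7 mm and 7.16 degrees, less where a joint would pass 70% of its speed; a pose out of reach is approached as far as the arm can. A call with a number of a shift or a turn outside -1 to 1 is refused whole. A call with a gripper value outside its range is refused whole. The fingers move at their own pace and stop on an object; the grip force is fixed at half the most. Time passes only in rows, so rows that do not move let the fingers close. It gives the time, the measured TCP pose, the force, the opening and the grip force at its end, in the units of the state.
- readout.get_state(): the state, without advancing time (a new reading comes with each control period).
- get_image(name): name is "scene" or "top"; returns the picture (420x560x3 uint8, blue, green, red); there is no depth.
- camera_params(name): a dict with "fx", "fy", "cx", "cy" (pixels), "D" ([k1, k2, p1, p2, k3] as OpenCV has them; the pictures are not rectified), "xyz" and "attitude" of the camera in the world. Camera axes: x right, y down, z forward; pixel columns grow to the right and rows downward; lengths in mm; the calibration is good to about 2 mm. A picture is of the moment at which its call begins. camera_params takes no time and is no camera call.
- manip.sign_off(): hands the job in; it is judged then, once.
The state is a dict: "t": time; "joint_pos": joint angles; "qvel": joint speeds; "effort": joint torques, N m; "tcp_pos": TCP position; "ee_rot": TCP orientation; "contact_force": force on the tool from outside, world axes, zero at the start; "wrist_torque": the same for the moment, N m; "width": finger opening in mm; "gripper_force": force on a finger pad.
Only numpy, scipy, OpenCV 4.12 (cv2) and the standard library are available. Lean on these libraries where they do the work, as an engineer would, in place of code of your own. Each camera call takes 0.05 s, during which the arm holds its last target. There are 200 camera calls.

TASK

Set out the station on the bench mat: stand the beaker in the middle of the stirrer's plate and lay the lid centred on top of it, and stand the steel weight in the middle of the balance pan. Stand the short jar on the mat midway between the balance and the stirrer, in line with the centres of pan and plate, and the tall bottle on the mat beside the balance on the side away from the stirrer, in that same line, with about 2 cm between bottle and balance. Leave the flask and the tube rack where they are, and leave everything upright and let go.

Things in the scene. Friction and masses are not known exactly. Their poses are not given: they have to be found in the camera images.
- beaker: Straight-sided clear glass beaker, open at the top, 52 mm outer diameter, 75 mm high, wall 3 mm, floor 4 mm. Origin: centre of its underside; z up when it stands. Starts standing on the bench.
- lid: Flat grey plastic beaker lid: a disc 62 mm in diameter and 5 mm thick with an upright round knob, 16 mm in diameter and 22 mm high, in the middle of its top (27 mm high in all). The underside is flat: it simply lies on the beaker's rim. Origin: centre of its underside; z up when it stands. Starts lying on the bench, knob up.
- weight: Polished steel 200 g calibration weight: a cylinder 32 mm in diameter and straight-sided up to 34 mm, then a narrow neck and a small head 22 mm wide, 52 mm high in all. Origin: centre of its underside; z up when it stands. Starts standing on the bench.
- jar: The short, wide white plastic jar with a white screw cap, closed: 56 mm in diameter, 75 mm high, straight-sided up to 40 mm. Origin: centre of its underside; z up when it stands. Starts standing on the bench.
- bottle: The tall, slim white plastic bottle with a white cap, closed: 40 mm in diameter, 105 mm high, straight-sided up to 60 mm, narrower above. Origin: centre of its underside; z up when it stands. Starts standing on the bench.
- mat: Dark rubber mat, fixed, 580 (y) by 170 mm (x -97.5 to +72.5), top at z = 4 mm. Balance and stirrer stand on it side by side. Origin: on the bench, midway between the centres of balance pan and stirrer plate, which lie 130 mm from it along the mat's +y and -y (which is on which side changes). y runs along the mat, x across it, away from the front (the side with display and knobs).
- balance: Electronic balance, fixed on the mat: black body, silver top, round steel pan 94 mm in diameter, display at the front edge. 120 mm wide (y), 140 mm deep (x -87 to +53 mm). Origin: at the level of the mat's top, straight below the pan's centre; x points away from the display, y along the mat. The pan's top is 34 mm above the origin and does not give.
- stirrer: Magnetic stirrer, off, fixed on the mat: white box, flat white round plate 100 mm in diameter, two black knobs on the front face. 120 mm wide (y), 140 mm deep (x -87 to +53 mm, knobs stick out 14 mm more). Origin: at the level of the mat's top, straight below the plate's centre; axes as the balance's. The plate's top is 50 mm above the origin.
- flask: Bystander: conical glass flask, 82 mm wide at the foot, 120 mm high, loose, standing to the robot's left of the mat. Origin: centre of its underside.
- rack: Bystander: yellow plastic rack of small tubes, 210 by 68 mm, 40 mm high (tube caps to 52 mm), loose, lying to the robot's right of the mat. Origin: centre of its underside, x along its length.

How it is judged (in metres and radians):
At the end, for the whole second after the job is handed in: Off-centre at most: beaker on plate 12 mm, lid on beaker 8, weight on pan 12, jar from midpoint of pan and plate 15; bottle beyond the balance from the stirrer, 15 mm off the pan-plate line, gap to balance 5 to 37; jar and bottle on mat; all five upright (0.1 rad), at rest (horizontal distance between beaker and stirrer below 0.012 m and z of beaker in the frame of stirrer between 0.046 and 0.054 m and horizontal distance between lid and beaker below 0.008 m and z of lid in the frame of beaker between 0.071 and 0.079 m and horizontal distance between weight and balance below 0.012 m and z of weight in the frame of balance between 0.03 and 0.038 m and horizontal distance between jar and mat below 0.015 m and z of jar in the frame of mat between 0 and 0.008 m and x of bottle in the frame of balance between -0.015 and 0.015 m and z of bottle in the frame of mat between 0 and 0.008 m and ((y of stirrer in the frame of balance below 0 m and y of bottle in the frame of balance between 0.085 and 0.117 m) or (y of stirrer in the frame of balance above 0 m and y of bottle in the frame of balance between -0.117 and -0.085 m)) and angle between each of beaker, lid, weight, jar, bottle's own z axis and vertical below 0.1 rad and linear speed of each of beaker, lid, weight, jar, bottle below 0.02 m/s and angular speed of each of beaker, lid, weight, jar, bottle below 0.2 rad/s); the robot touches nothing.
It fails at once if the flask is moved or tipped (over 20 mm or 0.2 rad) (distance of flask from where it was at the start of the episode above 0.02 m or angle between flask's own z axis and vertical above 0.2 rad).
It fails at once if the tube rack is moved or tipped (over 20 mm or 0.2 rad) (distance of rack from where it was at the start of the episode above 0.02 m or angle between rack's own z axis and vertical above 0.2 rad).
It also fails if it takes over 131 s, if anything falls off the work surface, if the arm or the gripper's body presses on something with over 40 N, if the wrist force passes 120 N, or if a joint passes its speed limit or range.

## Working session

There is one attempt and no reset: what is moved stays moved. The work goes in short steps, Python scripts to look and compute and a tool call to move; the robot and the scene stay as the last step left them, time stands still between calls to the robot, and variables do not carry over. Pictures are saved under pics/ and viewed, at most 14 in all, crops included, and the job is handed in when it is done.

Besides the shell and the picture viewer there is one more tool, called after "Call:" in YAML: its name, and indented under it one key for each argument. play_rows: Moves the arm, as the interface text tells. Its arguments: {"type":"object","properties":{"plan":{"type":"array"}},"required":["plan"]}

```bash
mkdir -p pics; ls; python3 - <<'E'
from station import readout, get_image, camera_params, manip
import cv2,numpy as np
print(manip.nose_length)
s=readout.get_state()
for k,v in s.items(): print(k,np.round(v,3).tolist())
for n in("scene","top"):
    print(n,camera_params(n)); cv2.imwrite(f"pics/{n}0.png",get_image(n))
E
```

```text
pics
22.0
t 0.0
joint_pos [76.499, 18.437, -4.016, 83.176, 1.294, 78.54, -3.26]
qvel [-0.042, 0.056, -0.058, 0.032, -0.001, 0.025, 0.049]
effort [0.001, -49.359, -0.382, -31.434, 0.013, 0.011, -0.0]
tcp_pos [160.489, -629.362, 252.235]
ee_rot [[0.969, 0.247, -0.001], [0.247, -0.969, 0.002], [-0.0, -0.002, -1.0]]
contact_force [0.26, 1.076, 0.205]
wrist_torque [-0.024, -0.028, -0.017]
gripper_force 0.0
width 85.377
scene {'fx': 503.3205091711032, 'fy': 503.3205091711032, 'cx': 278.4259479714987, 'cy': 218.7305829614546, 'D': array([-0.17773661,  0.        ,  0.        ,  0.        ,  0.        ]), 'xyz': array([1220.95710585,  693.74966602,  760.39321649]), 'attitude': array([[-0.68493469,  0.43466157, -0.58475105],
       [ 0.72840413,  0.38967797, -0.56354104],
       [-0.01708503, -0.81192388, -0.58351325]])}
top {'fx': 428.74091581187514, 'fy': 428.74091581187514, 'cx': 271.8965717045382, 'cy': 209.7728800194666, 'D': array([0.01189079, 0.        , 0.        , 0.        , 0.        ]), 'xyz': array([ 261.7309768 ,    7.95602995, 1214.4840256 ]), 'attitude': array([[-0.12476641, -0.96755921,  0.21968732],
       [-0.99217177,  0.1228595 , -0.02237668],
       [-0.00533991, -0.22075942, -0.97531368]])}
```

View pics/scene0.png

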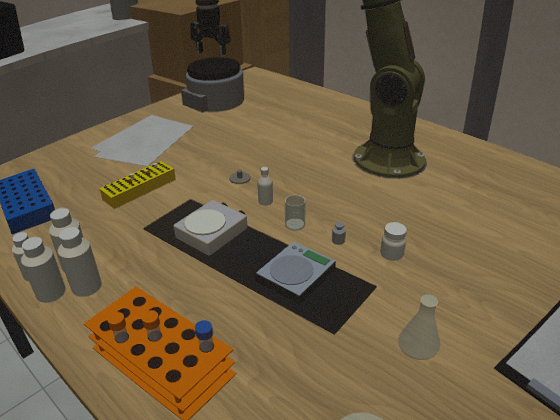

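View pics/top0.png

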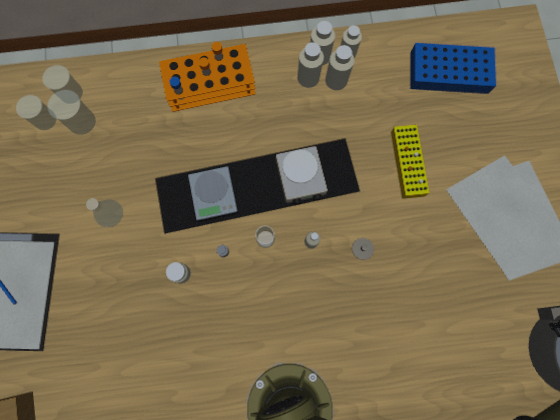

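Scene view: stirrer plate at about (206,221), pan (291,268), lid (239,177), bottle (265,187), beaker (295,212), weight (339,233), jar (394,241), flask (420,330). Top view: pan (212,187), plate (300,166), jar (177,272), weight (223,251), beaker (265,237), bottle (313,239), lid (363,248). I'll enlarge both.

```bash
python3 - <<'E'
import cv2
a=cv2.imread("pics/top0.png")[130:290,150:390]; b=cv2.imread("pics/scene0.png")[150:340,140:420]
g=lambda i,s:cv2.LUT(cv2.resize(i,None,fx=s,fy=s,interpolation=cv2.INTER_CUBIC),__import__('numpy').array([min(255,255*(k/255)**.6) for k in range(256)],'uint8'))
def tick(i,x0,y0,s):
    for x in range(x0-x0%20+20,x0+i.shape[1]//s,20): cv2.line(i,((x-x0)*s,0),((x-x0)*s,i.shape[0]),(0,255,255) ,1) if 0 else cv2.putText(i,str(x),((x-x0)*s-10,10),0,.35,(0,255,255),1); cv2.line(i,((x-x0)*s,12),((x-x0)*s,18),(0,255,255),1)
    for y in range(y0-y0%20+20,y0+i.shape[0]//s,20): cv2.putText(i,str(y),(0,(y-y0)*s+4),0,.35,(0,255,255),1); cv2.line(i,(24,(y-y0)*s),(30,(y-y0)*s),(0,255,255),1)
    return i
cv2.imwrite("pics/topc.png",tick(g(a,3),150,130,3)); 
b=b[:, :260]; cv2.imwrite("pics/scenec.png",tick(g(b,3),140,150,3))
E
```

```text
(no output)
```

View pics/topc.png

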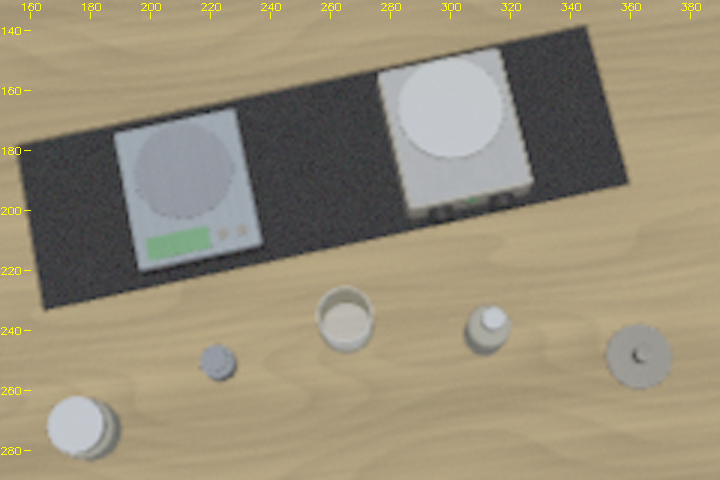

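View pics/scenec.png

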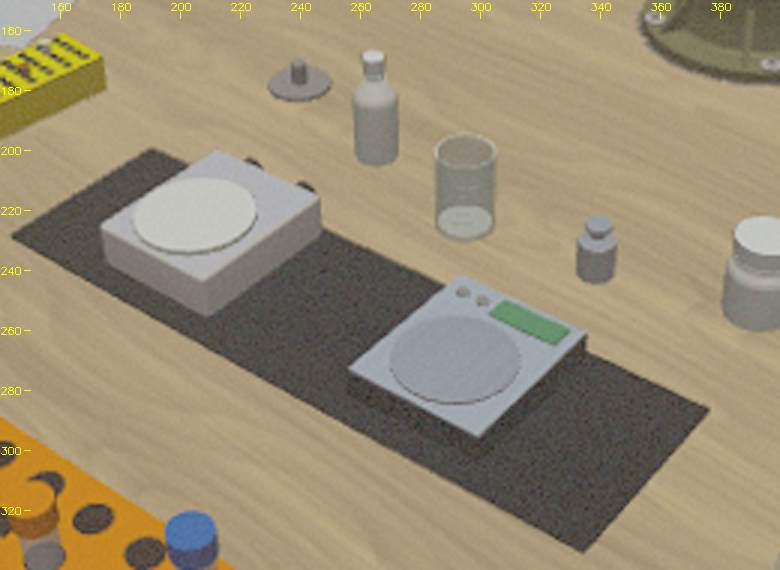

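```bash
cat > h.py <<'E'
import numpy as np,cv2
from scipy.optimize import least_squares
from station import readout, get_image, camera_params, manip
C={n:camera_params(n) for n in("scene","top")}
def proj(n,P):
    c=C[n];R=c["attitude"].T
    K=np.array([[c["fx"],0,c["cx"]],[0,c["fy"],c["cy"]],[0,0,1]])
    return cv2.projectPoints(np.atleast_2d(np.array(P,float)),cv2.Rodrigues(R)[0],-R@c["xyz"],K,c["D"])[0].reshape(-1,2)
def tri(t,s):
    r=least_squares(lambda p:np.r_[proj("top",p)[0]-t,proj("scene",p)[0]-s],[600,0,50]); return r.x,r.fun
def at(n,uv,z):
    return least_squares(lambda p:proj(n,[*p,z])[0]-uv,[600,0]).x
E
cat > m.py <<'E'
from h import *
T=lambda x,y:np.array([150+x/3,130+y/3]); S=lambda x,y:np.array([140+x/3,150+y/3])
for k,t,s in [("pan",T(183,170),S(455,359)),("plate",T(450,107),S(195,215)),("lidknob",T(642,353),S(298,62)),("liddisc",T(639,356),S(300,84)),("bottle",T(494,317),S(373,56)),("beaker",T(345,315),S(465,150)),("weight",T(218,361),S(599,224)),("jar",T(77,425),S(763,237))]:
    p,f=tri(t,s); print(k,p.round(1),f.round(1))
loc=np.array([[72.5,-290],[-97.5,-290],[-97.5,290],[72.5,290]])
tp=[T(586,26),T(627,184),T(45,310),T(18,143)]; sp=[S(12,236),S(152,149),S(708,409),S(583,551)]
def W(q): c,s=np.cos(q[2]),np.sin(q[2]); return np.c_[loc@np.array([[c,-s],[s,c]]).T+q[:2],np.full(4,4.)]
f=lambda q:np.r_[proj("top",W(q))-tp,proj("scene",W(q))-sp].ravel()
r=least_squares(f,[600,0,0]);print(r.x,np.degrees(r.x[2]),r.fun.round(1)); c,s=np.cos(r.x[2]),np.sin(r.x[2])
for y in(130,-130,130+101): print(r.x[:2]+[-s*y,c*y])
print("flask top view", at("top",[108,212],0),at("top",[92,204],120), "rack",at("top",[396,126],40),at("top",[429,194],40),at("top",[405,196],40))
E
python3 m.py
```

```text
pan [615.1 145.5  37.5] [-0.3  0.3 -0.3 -0. ]
plate [ 639.8 -113.1   53.6] [-0.3  0.3 -0.3 -0.1]
lidknob [ 389.8 -259.6   28.8] [ 0.1 -0.1  0.1  0. ]
liddisc [ 389.4 -261.1    3.6] [-0.2  0.2 -0.3 -0.1]
bottle [ 427.8 -118.9  106. ] [-0.3  0.3 -0.4 -0.1]
beaker [451.2   9.2  76.5] [-0.1  0.1 -0.1 -0. ]
weight [427.8 130.1  47.9] [-0.4  0.4 -0.5 -0. ]
jar [384.6 254.8  73.1] [ 0.1 -0.1  0.1 -0. ]
[6.26887103e+02 1.52640236e+01 8.99211504e-02] 5.152102404140357 [ 0.3 -0.5  1.2  0.3 -1.1  0.3 -1.3  0.3 -1.1 -0.5 -0.1 -1.   0.6 -0.1
 -0.4  0.4]
[615.21310071 144.73879979]
[ 638.56110549 -114.21075258]
[606.14329885 245.33074129]
flask top view [588.63073985 452.76668313] [583.19044255 449.55054371] rack [ 730.13073126 -411.04081115] [ 515.71342715 -464.507954  ] [ 518.50585631 -396.48317772]
```

```bash
cat > plan.py <<'E'
# usage: plan.py yaw N x y z [N x y z ...] : rows to reach waypoints; yaw = azimuth of tool x at the end of the first leg
import sys
from h import *
from scipy.spatial.transform import Rotation as Ro
a=[float(v) for v in sys.argv[1:]]
s=readout.get_state(); p=np.array(s["tcp_pos"],float); R=np.array(s["ee_rot"],float)
print("t",s["t"],"p",p.round(1),"f",np.round(s["contact_force"],1),"w",round(float(s["width"]),1))
y=np.radians(a[0]); G=np.c_[[np.cos(y),np.sin(y),0],[np.sin(y),-np.cos(y),0],[0,0,-1]]
for k,i in enumerate(range(1,len(a),4)):
    n=int(a[i]); t=np.array(a[i+1:i+4]); 
    w=Ro.from_matrix(R.T@G).as_rotvec()/n if k==0 else np.zeros(3)
    for j in range(n):
        print("rot",(w/.12).round(3).tolist(),"slide",(R.T@(t-p)/n/300).round(3).tolist()) if j<1 or abs(w).max()>.02 else None
        R=R@Ro.from_rotvec(w).as_matrix()
    print(" x",n); p=t; R=G if k==0 else R
E
python3 plan.py 95.15 12 440 -300 250
```

```text
t 0.1 p [ 160.5 -629.4  252.3] f [-0.3 -0.4  0.2] w 85.5
rot [-0.001, -0.001, -0.98] slide [0.098, -0.069, 0.001]
rot [-0.001, -0.001, -0.98] slide [0.105, -0.058, 0.001]
rot [-0.001, -0.001, -0.98] slide [0.111, -0.045, 0.001]
rot [-0.001, -0.001, -0.98] slide [0.116, -0.031, 0.001]
rot [-0.001, -0.001, -0.98] slide [0.119, -0.018, 0.001]
rot [-0.001, -0.001, -0.98] slide [0.12, -0.004, 0.001]
rot [-0.001, -0.001, -0.98] slide [0.12, 0.011, 0.001]
rot [-0.001, -0.001, -0.98] slide [0.117, 0.025, 0.001]
rot [-0.001, -0.001, -0.98] slide [0.114, 0.038, 0.001]
rot [-0.001, -0.001, -0.98] slide [0.109, 0.051, 0.001]
rot [-0.001, -0.001, -0.98] slide [0.102, 0.064, 0.001]
rot [-0.001, -0.001, -0.98] slide [0.094, 0.075, 0.001]
 x 12
```

Call:
play_rows:
  plan:
    - {"rot": [0, 0, -0.98], "slide": [0.098, -0.069, 0], "claw": 1}
    - {"rot": [0, 0, -0.98], "slide": [0.105, -0.058, 0], "claw": 1}
    - {"rot": [0, 0, -0.98], "slide": [0.111, -0.045, 0], "claw": 1}
    - {"rot": [0, 0, -0.98], "slide": [0.116, -0.031, 0], "claw": 1}
    - {"rot": [0, 0, -0.98], "slide": [0.119, -0.018, 0], "claw": 1}
    - {"rot": [0, 0, -0.98], "slide": [0.12, -0.004, 0], "claw": 1}
    - {"rot": [0, 0, -0.98], "slide": [0.12, 0.011, 0], "claw": 1}
    - {"rot": [0, 0, -0.98], "slide": [0.117, 0.025, 0], "claw": 1}
    - {"rot": [0, 0, -0.98], "slide": [0.114, 0.038, 0], "claw": 1}
    - {"rot": [0, 0, -0.98], "slide": [0.109, 0.051, 0], "claw": 1}
    - {"rot": [0, 0, -0.98], "slide": [0.102, 0.064, 0], "claw": 1}
    - {"rot": [0, 0, -0.98], "slide": [0.094, 0.075, 0], "claw": 1}

```text
t: 1.1
tcp_pos: [440.9, -298.4, 253.1]
ee_rot: [[-0.096, 0.995, -0.0], [0.995, 0.096, -0.0], [-0.0, -0.0, -1.0]]
contact_force: [0.5, -0.1, 0.0]
width: 85.5
gripper_force: 0.0
```

```bash
python3 plan.py 95.15 10 451 9 180
```

```text
t 1.1 p [ 440.9 -298.4  253.1] f [ 0.5 -0.1  0. ] w 85.5
rot [-0.0, 0.0, 0.005] slide [0.102, 0.013, 0.024]
 x 10
```

Call:
play_rows:
  plan:
    - {"rot": [0, 0, 0.005], "slide": [0.102, 0.013, 0.024], "claw": 1}
    - {"rot": [0, 0, 0.005], "slide": [0.102, 0.013, 0.024], "claw": 1}
    - {"rot": [0, 0, 0.005], "slide": [0.102, 0.013, 0.024], "claw": 1}
    - {"rot": [0, 0, 0.005], "slide": [0.102, 0.013, 0.024], "claw": 1}
    - {"rot": [0, 0, 0.005], "slide": [0.102, 0.013, 0.024], "claw": 1}
    - {"rot": [0, 0, 0.005], "slide": [0.102, 0.013, 0.024], "claw": 1}
    - {"rot": [0, 0, 0.005], "slide": [0.102, 0.013, 0.024], "claw": 1}
    - {"rot": [0, 0, 0.005], "slide": [0.102, 0.013, 0.024], "claw": 1}
    - {"rot": [0, 0, 0.005], "slide": [0.102, 0.013, 0.024], "claw": 1}
    - {"rot": [0, 0, 0.005], "slide": [0.102, 0.013, 0.024], "claw": 1}
    - {"rot": [0, 0, 0], "slide": [0, 0, 0], "claw": 1}

```text
t: 2.02
tcp_pos: [451.2, 15.0, 180.2]
ee_rot: [[-0.093, 0.996, -0.002], [0.996, 0.093, 0.002], [0.003, -0.001, -1.0]]
contact_force: [-0.0, -0.0, 0.2]
width: 85.4
gripper_force: 0.0
```

```bash
python3 plan.py 95.15 8 451 9 48
```

```text
t 2.0167 p [451.2  15.  180.2] f [-0.  -0.   0.2] w 85.4
rot [-0.002, -0.003, 0.003] slide [-0.003, -0.0, 0.055]
 x 8
```

Call:
play_rows:
  plan:
    - {"rot": [0, 0, 0], "slide": [0, 0, 0.1], "claw": 1}
    - {"rot": [0, 0, 0], "slide": [0, 0, 0.1], "claw": 1}
    - {"rot": [0, 0, 0], "slide": [0, 0, 0], "claw": 1}
    - {"rot": [0, 0, 0], "slide": [0, 0, 0], "claw": 1}

```text
t: 2.35
tcp_pos: [451.0, 8.3, 120.4]
ee_rot: [[-0.085, 0.996, -0.004], [0.996, 0.085, 0.001], [0.001, -0.004, -1.0]]
contact_force: [-0.3, -0.9, 0.5]
width: 85.4
gripper_force: 0.0
```

```bash
python3 plan.py 95.15 3 451 9 48
```

```text
t 2.35 p [451.    8.3 120.4] f [-0.3 -0.9  0.5] w 85.4
rot [-0.01, -0.004, -0.015] slide [0.001, 0.0, 0.08]
 x 3
```

Call:
play_rows:
  plan:
    - {"rot": [0, 0, 0], "slide": [0, 0, 0.08], "claw": 1}
    - {"rot": [0, 0, 0], "slide": [0, 0, 0.08], "claw": 1}
    - {"rot": [0, 0, 0], "slide": [0, 0, 0.08], "claw": 1}
    - {"rot": [0, 0, 0], "slide": [0, 0, 0], "claw": 1}
    - {"rot": [0, 0, 0], "slide": [0, 0, 0], "claw": 1}
    - {"rot": [0, 0, 0], "slide": [0, 0, 0], "claw": 0}
    - {"rot": [0, 0, 0], "slide": [0, 0, 0], "claw": 0}
    - {"rot": [0, 0, 0], "slide": [0, 0, 0], "claw": 0}
    - {"rot": [0, 0, 0], "slide": [0, 0, 0], "claw": 0}
    - {"rot": [0, 0, 0], "slide": [0, 0, 0], "claw": 0}
    - {"rot": [0, 0, 0], "slide": [0, 0, 0], "claw": 0}
    - {"rot": [0, 0, 0], "slide": [0, 0, 0], "claw": 0}

```text
t: 3.35
tcp_pos: [453.9, 8.1, 51.1]
ee_rot: [[-0.084, 0.996, 0.003], [0.996, 0.084, -0.001], [-0.001, 0.003, -1.0]]
contact_force: [-0.8, 0.2, 7.6]
width: 49.8
gripper_force: 62.9
```

```bash
python3 plan.py 95.15 4 451 9 150  8 639.5 -113.5 150
```

```text
t 3.35 p [453.9   8.1  51.1] f [-0.8  0.2  7.6] w 49.8
rot [0.006, 0.003, -0.012] slide [0.001, -0.002, -0.082]
 x 4
rot [0.0, 0.0, 0.0] slide [-0.058, 0.074, 0.0]
 x 8
```

Call:
play_rows:
  plan:
    - {"rot": [0, 0, 0], "slide": [0, 0, -0.08], "claw": 0}
    - {"rot": [0, 0, 0], "slide": [0, 0, -0.09], "claw": 0}
    - {"rot": [0, 0, 0], "slide": [0, 0, -0.09], "claw": 0}
    - {"rot": [0, 0, 0], "slide": [0, 0, -0.08], "claw": 0}
    - {"rot": [0, 0, 0], "slide": [-0.058, 0.074, 0], "claw": 0}
    - {"rot": [0, 0, 0], "slide": [-0.058, 0.074, 0], "claw": 0}
    - {"rot": [0, 0, 0], "slide": [-0.058, 0.074, 0], "claw": 0}
    - {"rot": [0, 0, 0], "slide": [-0.058, 0.074, 0], "claw": 0}
    - {"rot": [0, 0, 0], "slide": [-0.058, 0.074, 0], "claw": 0}
    - {"rot": [0, 0, 0], "slide": [-0.058, 0.074, 0], "claw": 0}
    - {"rot": [0, 0, 0], "slide": [-0.058, 0.074, 0], "claw": 0}
    - {"rot": [0, 0, 0], "slide": [-0.058, 0.074, 0], "claw": 0}

```text
t: 4.35
tcp_pos: [642.0, -116.7, 151.5]
ee_rot: [[-0.084, 0.997, -0.0], [0.997, 0.084, -0.0], [-0.0, -0.0, -1.0]]
contact_force: [0.7, 0.1, -0.6]
width: 49.8
gripper_force: 62.7
```

Call:
play_rows:
  plan:
    - {"rot": [0, 0, 0], "slide": [0, 0, 0], "claw": 0}
    - {"rot": [0, 0, 0], "slide": [0, 0, 0], "claw": 0}
    - {"rot": [0, 0, 0], "slide": [0, 0, 0], "claw": 0}
    - {"rot": [0, 0, 0], "slide": [0, 0, 0], "claw": 0}

```text
t: 4.68
tcp_pos: [640.4, -114.4, 151.6]
ee_rot: [[-0.085, 0.996, -0.0], [0.996, 0.085, 0.0], [0.0, -0.0, -1.0]]
contact_force: [0.2, 0.8, -0.3]
width: 50.1
gripper_force: 63.0
```

```bash
python3 plan.py 95.15 4 639.5 -114 108; python3 - <<'E'
from h import *
a=get_image("scene")[130:290,140:380]; b=get_image("top")[110:270,190:430]
cv2.imwrite("pics/c1.png",np.vstack([cv2.resize(cv2.convertScaleAbs(i,alpha=1.5),None,fx=1.85,fy=1.85,interpolation=2) for i in(a,b)]))
E
```

```text
t 4.6833 p [ 640.4 -114.4  151.6] f [ 0.2  0.8 -0.3] w 50.1
rot [-0.001, -0.0, -0.009] slide [0.0, -0.001, 0.036]
 x 4
```

View pics/c1.png

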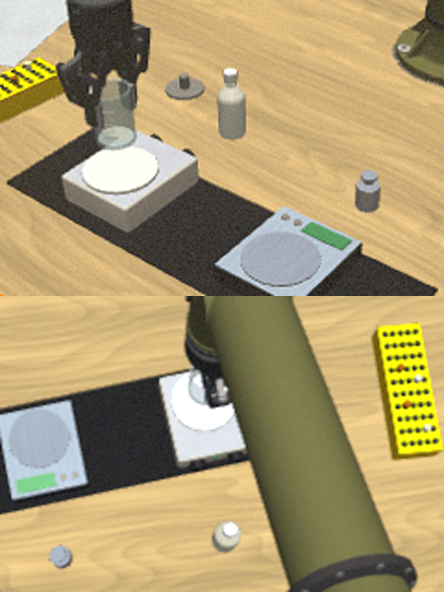

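The beaker hangs upright above the plate (scene view: beaker around pixel (203,192)); lowering.

Call:
play_rows:
  plan:
    - {"rot": [0, 0, 0], "slide": [0, -0.002, 0.05], "claw": 0}
    - {"rot": [0, 0, 0], "slide": [0.002, 0, 0.05], "claw": 0}
    - {"rot": [0, 0, 0], "slide": [0, 0, 0.03], "claw": 0}
    - {"rot": [0, 0, 0], "slide": [0, 0, 0.01], "claw": 0}
    - {"rot": [0, 0, 0], "slide": [0, 0, 0.01], "claw": 0}
    - {"rot": [0, 0, 0], "slide": [0, 0, 0], "claw": 0}
    - {"rot": [0, 0, 0], "slide": [0, 0, 0], "claw": 0}

```text
t: 5.37
tcp_pos: [640.8, -115.0, 106.9]
ee_rot: [[-0.084, 0.996, 0.001], [0.996, 0.084, -0.0], [-0.0, 0.001, -1.0]]
contact_force: [0.6, -0.5, -1.2]
width: 50.3
gripper_force: 63.0
```

Call:
play_rows:
  plan:
    - {"rot": [0, 0, 0], "slide": [0.003, 0, 0.005], "claw": 0}
    - {"rot": [0, 0, 0], "slide": [0, 0, 0], "claw": 0}
    - {"rot": [0, 0, 0], "slide": [0, 0, 0], "claw": 0}

```text
t: 5.62
tcp_pos: [640.7, -113.9, 105.3]
ee_rot: [[-0.084, 0.996, 0.001], [0.996, 0.084, -0.0], [-0.0, 0.001, -1.0]]
contact_force: [-0.6, 0.2, -0.1]
width: 50.0
gripper_force: 63.0
```

Call:
play_rows:
  plan:
    - {"rot": [0, 0, 0], "slide": [0, 0, 0.004], "claw": 0}
    - {"rot": [0, 0, 0], "slide": [0, 0, 0], "claw": 0}
    - {"rot": [0, 0, 0], "slide": [0, 0, 0], "claw": 0}

```text
t: 5.87
tcp_pos: [640.7, -113.9, 105.2]
ee_rot: [[-0.084, 0.996, 0.001], [0.996, 0.084, -0.001], [-0.001, 0.001, -1.0]]
contact_force: [-2.5, 1.3, 6.8]
width: 50.0
gripper_force: 63.6
```

Call:
play_rows:
  plan:
    - {"rot": [0, 0, 0], "slide": [0, 0, 0], "claw": 1}
    - {"rot": [0, 0, 0], "slide": [0, 0, 0], "claw": 1}
    - {"rot": [0, 0, 0], "slide": [0, 0, 0], "claw": 1}
    - {"rot": [0, 0, 0], "slide": [0, 0, 0], "claw": 1}
    - {"rot": [0, 0, 0], "slide": [0, 0, 0], "claw": 1}
    - {"rot": [0, 0, 0], "slide": [0, 0, -0.04], "claw": 1}
    - {"rot": [0, 0, 0], "slide": [0, 0, -0.08], "claw": 1}
    - {"rot": [0, 0, 0], "slide": [0, 0, -0.1], "claw": 1}
    - {"rot": [0, 0, 0], "slide": [0, 0, -0.1], "claw": 1}
    - {"rot": [0, 0, 0], "slide": [0, 0, 0], "claw": 1}
    - {"rot": [0, 0, 0], "slide": [0, 0, 0], "claw": 1}

```text
t: 6.78
tcp_pos: [641.8, -113.9, 203.0]
ee_rot: [[-0.084, 0.996, 0.005], [0.996, 0.084, -0.001], [-0.002, 0.005, -1.0]]
contact_force: [-1.1, 0.2, -0.3]
width: 85.4
gripper_force: 0.0
```

```bash
python3 plan.py 95.15 9 389.5 -260.5 120
```

```text
t 6.7833 p [ 641.8 -113.9  203. ] f [-1.1  0.2 -0.3] w 85.4
rot [0.005, 0.002, -0.005] slide [-0.046, -0.098, 0.03]
 x 9
```

Call:
play_rows:
  plan:
    - {"rot": [0, 0, -0.005], "slide": [-0.046, -0.098, 0], "claw": 1}
    - {"rot": [0, 0, -0.005], "slide": [-0.046, -0.098, 0], "claw": 1}
    - {"rot": [0, 0, -0.005], "slide": [-0.046, -0.098, 0], "claw": 1}
    - {"rot": [0, 0, -0.005], "slide": [-0.046, -0.098, 0.02], "claw": 1}
    - {"rot": [0, 0, -0.005], "slide": [-0.046, -0.098, 0.04], "claw": 1}
    - {"rot": [0, 0, -0.005], "slide": [-0.046, -0.098, 0.05], "claw": 1}
    - {"rot": [0, 0, -0.005], "slide": [-0.046, -0.098, 0.05], "claw": 1}
    - {"rot": [0, 0, -0.005], "slide": [-0.046, -0.098, 0.05], "claw": 1}
    - {"rot": [0, 0, -0.005], "slide": [-0.046, -0.098, 0.06], "claw": 1}
    - {"rot": [0, 0, 0], "slide": [0, 0, 0], "claw": 1}
    - {"rot": [0, 0, 0], "slide": [0, 0, 0], "claw": 1}
    - {"rot": [0, 0, 0], "slide": [0, 0, 0], "claw": 1}

```text
t: 7.78
tcp_pos: [387.7, -260.4, 118.5]
ee_rot: [[-0.089, 0.996, 0.0], [0.996, 0.089, 0.0], [0.0, 0.0, -1.0]]
contact_force: [1.2, -0.5, -0.6]
width: 85.3
gripper_force: 0.0
```

```bash
python3 plan.py 95.15 6 389.5 -260.5 31; python3 - <<'E'
from h import *
cv2.imwrite("pics/c2.png",cv2.resize(cv2.convertScaleAbs(get_image("scene")[110:250,140:340],alpha=1.5),None,fx=3,fy=3,interpolation=2))
E
```

```text
t 7.7833 p [ 387.7 -260.4  118.5] f [ 1.2 -0.5 -0.6] w 85.3
rot [0.0, -0.001, -0.001] slide [-0.0, 0.001, 0.049]
 x 6
```

View pics/c2.png

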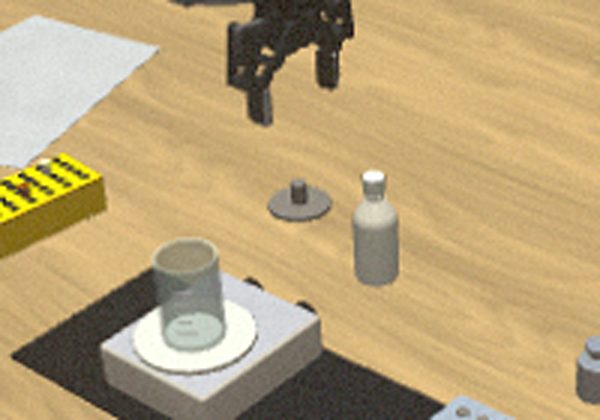

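Beaker stands centred on the plate (floor ellipse at full-image (205,220), rim (202.5,196)); the open fingers are above the lid.

Call:
play_rows:
  plan:
    - {"rot": [0, 0, 0], "slide": [0, 0.004, 0.06], "claw": 1}
    - {"rot": [0, 0, 0], "slide": [0, 0, 0.08], "claw": 1}
    - {"rot": [0, 0, 0], "slide": [0, 0, 0.08], "claw": 1}
    - {"rot": [0, 0, 0], "slide": [0, 0, 0.04], "claw": 1}
    - {"rot": [0, 0, 0], "slide": [0, 0, 0.03], "claw": 1}
    - {"rot": [0, 0, 0], "slide": [0, 0, 0], "claw": 1}
    - {"rot": [0, 0, 0], "slide": [0, 0, 0], "claw": 1}
    - {"rot": [0, 0, 0], "slide": [0, 0, 0], "claw": 1}

```text
t: 8.5
tcp_pos: [389.8, -261.0, 32.7]
ee_rot: [[-0.09, 0.996, 0.002], [0.996, 0.09, -0.001], [-0.001, 0.002, -1.0]]
contact_force: [0.1, -0.2, 0.0]
width: 85.3
gripper_force: 0.0
```

Call:
play_rows:
  plan:
    - {"rot": [0, 0, 0], "slide": [0, 0, 0], "claw": 0}
    - {"rot": [0, 0, 0], "slide": [0, 0, 0], "claw": 0}
    - {"rot": [0, 0, 0], "slide": [0, 0, 0], "claw": 0}
    - {"rot": [0, 0, 0], "slide": [0, 0, 0], "claw": 0}
    - {"rot": [0, 0, 0], "slide": [0, 0, 0], "claw": 0}
    - {"rot": [0, 0, 0], "slide": [0, 0, 0], "claw": 0}
    - {"rot": [0, 0, 0], "slide": [0, 0, 0], "claw": 0}
    - {"rot": [0, 0, 0], "slide": [0, 0, 0], "claw": 0}
    - {"rot": [0, 0, 0], "slide": [0, 0, 0], "claw": 0}

```text
t: 9.25
tcp_pos: [388.8, -260.8, 32.0]
ee_rot: [[-0.089, 0.996, 0.0], [0.996, 0.089, -0.0], [-0.0, -0.0, -1.0]]
contact_force: [-1.7, 0.4, 5.6]
width: 13.4
gripper_force: 58.6
```

```bash
python3 plan.py 95.15 6 388.8 -260.8 210 9 640.7 -113.4 210; python3 -c "
from h import *
print(at('scene',[140+188/3,110+258/3],129),at('scene',[140+194/3,110+331/3],58))"
```

```text
t 9.25 p [ 388.8 -260.8   32. ] f [-1.7  0.4  5.6] w 13.4
rot [-0.0, 0.001, -0.001] slide [-0.0, 0.0, -0.099]
 x 6
rot [0.0, 0.0, 0.0] slide [0.046, 0.098, 0.0]
 x 9
[ 639.67805734 -108.51137635] [ 640.1182056  -111.97743738]
```

Call:
play_rows:
  plan:
    - {"rot": [0, 0, 0], "slide": [0, 0, -0.08], "claw": 0}
    - {"rot": [0, 0, 0], "slide": [0, 0, -0.1], "claw": 0}
    - {"rot": [0, 0, 0], "slide": [0, 0, -0.1], "claw": 0}
    - {"rot": [0, 0, 0], "slide": [0, 0, -0.1], "claw": 0}
    - {"rot": [0, 0, 0], "slide": [0, 0, -0.1], "claw": 0}
    - {"rot": [0, 0, 0], "slide": [0, 0, -0.1], "claw": 0}
    - {"rot": [0, 0, 0], "slide": [0, 0, 0], "claw": 0}
    - {"rot": [0, 0, 0], "slide": [0, 0, 0], "claw": 0}

```text
t: 9.92
tcp_pos: [389.5, -261.2, 207.0]
ee_rot: [[-0.089, 0.996, 0.003], [0.996, 0.089, -0.003], [-0.003, 0.002, -1.0]]
contact_force: [0.2, -0.0, -1.2]
width: 13.5
gripper_force: 58.6
```

```bash
python3 - <<'E'
from h import *
a=get_image("scene")[160:240,160:260]; b=get_image("top")[125:205,250:350]
cv2.imwrite("pics/c3.png",np.hstack([cv2.resize(cv2.convertScaleAbs(i,alpha=1.4),None,fx=4,fy=4,interpolation=2) for i in(a,b)]))
E
```

```text
(no output)
```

View pics/c3.png

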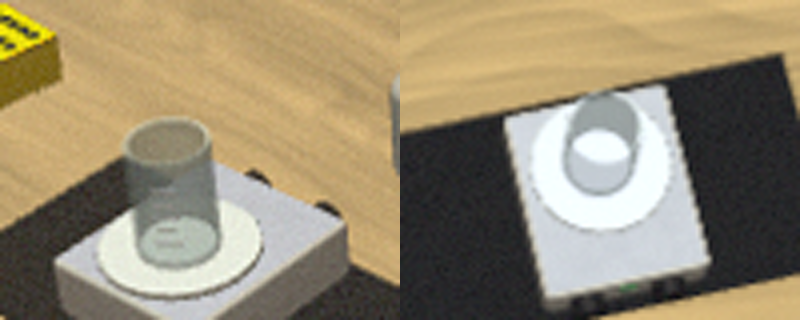

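Beaker rim centre: scene (202,195.3), top about (300.5,157); plate and beaker look concentric.

```bash
python3 -c "
from h import *
print(tri([300.6,157],[202,195.3])[0]); print(at('scene',[202,195.3],129),at('top',[300.6,157],129))
for n in C:
  for q in ([640.5,-113,129],[640.5,-113,58]):
    a=np.linspace(0,6.283,60);P=proj(n,[[q[0]+26*np.cos(t),q[1]+26*np.sin(t),q[2]] for t in a]);print(n,q,P.min(0).round(1),P.max(0).round(1))
"; python3 plan.py 95.15 9 640.7 -113.4 207
```

```text
[ 639.57678875 -110.8840215   129.85427481]
[ 638.7982261  -112.00112264] [ 639.85017921 -110.9537281 ]
scene [640.5, -113, 129] [190.  189.4] [212.3 201.7]
scene [640.5, -113, 58] [193.5 214. ] [215.1 226.7]
top [640.5, -113, 129] [291.6 147.5] [311.1 166. ]
top [640.5, -113, 58] [290.6 156.5] [309. 174.]
t 10.0167 p [ 388.  -260.3  204.5] f [-0.5  0.2 -0.4] w 13.5
rot [-0.001, -0.001, -0.0] slide [0.046, 0.098, -0.001]
 x 9
```

Call:
play_rows:
  plan:
    - {"rot": [0, 0, 0], "slide": [0.046, 0.097, 0], "claw": 0}
    - {"rot": [0, 0, 0], "slide": [0.046, 0.097, 0], "claw": 0}
    - {"rot": [0, 0, 0], "slide": [0.046, 0.097, 0], "claw": 0}
    - {"rot": [0, 0, 0], "slide": [0.046, 0.097, 0], "claw": 0}
    - {"rot": [0, 0, 0], "slide": [0.046, 0.097, 0], "claw": 0}
    - {"rot": [0, 0, 0], "slide": [0.046, 0.097, 0], "claw": 0}
    - {"rot": [0, 0, 0], "slide": [0.046, 0.097, 0], "claw": 0}
    - {"rot": [0, 0, 0], "slide": [0.046, 0.097, 0], "claw": 0}
    - {"rot": [0, 0, 0], "slide": [0.046, 0.097, 0], "claw": 0}
    - {"rot": [0, 0, 0], "slide": [0, 0, 0], "claw": 0}
    - {"rot": [0, 0, 0], "slide": [0, 0, 0], "claw": 0}
    - {"rot": [0, 0, 0], "slide": [0, 0, 0], "claw": 0}

```text
t: 11.02
tcp_pos: [637.3, -113.5, 203.5]
ee_rot: [[-0.09, 0.996, -0.004], [0.996, 0.09, 0.001], [0.001, -0.004, -1.0]]
contact_force: [0.8, -0.1, -0.6]
width: 13.8
gripper_force: 58.8
```

```bash
python3 plan.py 95.15 4 640.2 -112.4 164
```

```text
t 11.0167 p [ 637.3 -113.5  203.5] f [ 0.8 -0.1 -0.6] w 13.8
rot [-0.007, -0.002, 0.001] slide [0.001, 0.003, 0.033]
 x 4
```

Call:
play_rows:
  plan:
    - {"rot": [0, 0, 0], "slide": [0.003, 0.007, 0.03], "claw": 0}
    - {"rot": [0, 0, 0], "slide": [0, 0, 0.05], "claw": 0}
    - {"rot": [0, 0, 0], "slide": [0, 0, 0.04], "claw": 0}
    - {"rot": [0, 0, 0], "slide": [0, 0, 0.01], "claw": 0}
    - {"rot": [0, 0, 0], "slide": [0, 0, 0], "claw": 0}
    - {"rot": [0, 0, 0], "slide": [0, 0, 0], "claw": 0}
    - {"rot": [0, 0, 0], "slide": [0, 0, 0], "claw": 0}

```text
t: 11.6
tcp_pos: [640.7, -112.6, 167.4]
ee_rot: [[-0.089, 0.996, 0.001], [0.996, 0.089, -0.0], [-0.001, 0.001, -1.0]]
contact_force: [-0.7, 0.6, -0.6]
width: 13.5
gripper_force: 58.8
```

Call:
play_rows:
  plan:
    - {"rot": [0, 0, 0], "slide": [0, 0, 0.01], "claw": 0}
    - {"rot": [0, 0, 0], "slide": [0, 0, 0.005], "claw": 0}
    - {"rot": [0, 0, 0], "slide": [0, 0, 0], "claw": 0}
    - {"rot": [0, 0, 0], "slide": [0, 0, 0], "claw": 0}

```text
t: 11.93
tcp_pos: [640.4, -112.3, 162.1]
ee_rot: [[-0.09, 0.996, -0.0], [0.996, 0.09, -0.0], [-0.0, -0.0, -1.0]]
contact_force: [-0.0, -0.3, -0.9]
width: 13.4
gripper_force: 58.8
```

Call:
play_rows:
  plan:
    - {"rot": [0, 0, 0], "slide": [0, 0, 0.004], "claw": 0}
    - {"rot": [0, 0, 0], "slide": [0, 0, 0], "claw": 0}
    - {"rot": [0, 0, 0], "slide": [0, 0, 0], "claw": 0}

```text
t: 12.18
tcp_pos: [640.6, -112.3, 161.1]
ee_rot: [[-0.09, 0.996, 0.001], [0.996, 0.09, -0.0], [-0.0, 0.001, -1.0]]
contact_force: [0.0, -0.2, 0.2]
width: 13.4
gripper_force: 58.8
```

Call:
play_rows:
  plan:
    - {"rot": [0, 0, 0], "slide": [0, 0, 0.001], "claw": 0}
    - {"rot": [0, 0, 0], "slide": [0, 0, 0], "claw": 0.5}
    - {"rot": [0, 0, 0], "slide": [0, 0, 0], "claw": 1}
    - {"rot": [0, 0, 0], "slide": [0, 0, 0], "claw": 1}
    - {"rot": [0, 0, 0], "slide": [0, 0, 0], "claw": 1}
    - {"rot": [0, 0, 0], "slide": [0, 0, 0], "claw": 1}
    - {"rot": [0, 0, 0], "slide": [0, 0, 0], "claw": 1}
    - {"rot": [0, 0, 0], "slide": [0, 0, -0.05], "claw": 1}
    - {"rot": [0, 0, 0], "slide": [0, 0, -0.08], "claw": 1}
    - {"rot": [0, 0, 0], "slide": [0, 0, -0.08], "claw": 1}
    - {"rot": [0, 0, 0], "slide": [0, 0, 0], "claw": 1}
    - {"rot": [0, 0, 0], "slide": [0, 0, 0], "claw": 1}

```text
t: 13.18
tcp_pos: [641.3, -112.2, 225.4]
ee_rot: [[-0.09, 0.996, 0.003], [0.996, 0.09, -0.001], [-0.001, 0.003, -1.0]]
contact_force: [0.3, 0.4, -0.8]
width: 85.3
gripper_force: 0.0
```

```bash
python3 plan.py 95.15 12 427.8 130 160
```

```text
t 13.1833 p [ 641.3 -112.2  225.4] f [ 0.3  0.4 -0.8] w 85.3
rot [0.002, 0.001, -0.0] slide [0.072, -0.053, 0.018]
 x 12
```

Call:
play_rows:
  plan:
    - {"rot": [0, 0, 0], "slide": [0.072, -0.053, 0], "claw": 1}
    - {"rot": [0, 0, 0], "slide": [0.072, -0.053, 0], "claw": 1}
    - {"rot": [0, 0, 0], "slide": [0.072, -0.053, 0], "claw": 1}
    - {"rot": [0, 0, 0], "slide": [0.072, -0.053, 0], "claw": 1}
    - {"rot": [0, 0, 0], "slide": [0.072, -0.053, 0], "claw": 1}
    - {"rot": [0, 0, 0], "slide": [0.072, -0.053, 0.02], "claw": 1}
    - {"rot": [0, 0, 0], "slide": [0.072, -0.053, 0.04], "claw": 1}
    - {"rot": [0, 0, 0], "slide": [0.072, -0.053, 0.05], "claw": 1}
    - {"rot": [0, 0, 0], "slide": [0.072, -0.053, 0.06], "claw": 1}
    - {"rot": [0, 0, 0], "slide": [0.072, -0.053, 0.06], "claw": 1}
    - {"rot": [0, 0, 0], "slide": [0.072, -0.053, 0.06], "claw": 1}
    - {"rot": [0, 0, 0], "slide": [0.072, -0.053, 0.04], "claw": 1}

```text
t: 14.18
tcp_pos: [424.6, 128.8, 122.2]
ee_rot: [[-0.089, 0.996, -0.003], [0.996, 0.089, -0.001], [-0.001, -0.003, -1.0]]
contact_force: [-0.3, 1.2, -0.7]
width: 85.7
gripper_force: 0.0
```

Call:
play_rows:
  plan:
    - {"rot": [0, 0, 0], "slide": [0, 0, 0], "claw": 1}
    - {"rot": [0, 0, 0], "slide": [0, 0, 0], "claw": 1}
    - {"rot": [0, 0, 0], "slide": [0, 0, 0], "claw": 1}

```text
t: 14.43
tcp_pos: [427.3, 128.1, 124.4]
ee_rot: [[-0.089, 0.996, -0.0], [0.996, 0.089, -0.001], [-0.001, -0.0, -1.0]]
contact_force: [0.0, 0.6, 0.5]
width: 85.4
gripper_force: 0.0
```

```bash
python3 plan.py 95.15 6 427.8 130 28;  python3 - <<'E'
from h import *
a=get_image("scene")[150:270,160:360]; b=get_image("top")[125:205,250:350]
cv2.imwrite("pics/c4.png",np.hstack([cv2.resize(cv2.convertScaleAbs(a,alpha=1.4),(600,360),interpolation=2),cv2.resize(cv2.convertScaleAbs(b,alpha=1.4)[:,:50],(200,360),interpolation=2)])) if 0 else cv2.imwrite("pics/c4.png",np.vstack([cv2.resize(cv2.convertScaleAbs(a,alpha=1.4),(500,300),interpolation=2),cv2.resize(cv2.convertScaleAbs(b,alpha=1.4),(500,400),interpolation=2)[:300]]))
E
```

```text
t 14.4333 p [427.3 128.1 124.4] f [0.  0.6 0.5] w 85.4
rot [-0.0, 0.001, -0.001] slide [0.001, 0.0, 0.054]
 x 6
```

View pics/c4.png

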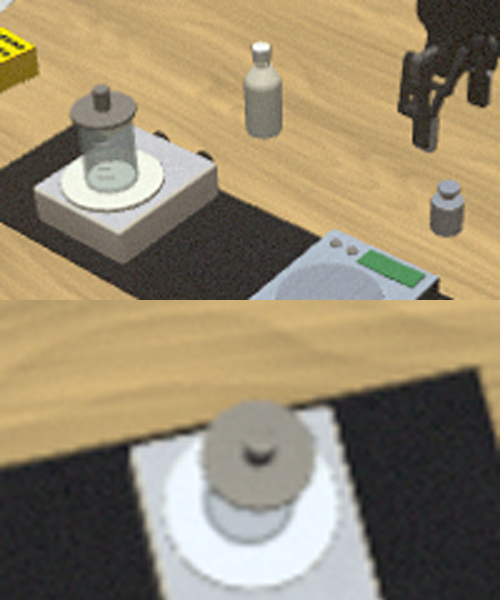

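Lid lies centred on the beaker (scene crop: disc centre (104,110), rim expected at (103,110)). Now the weight.

Call:
play_rows:
  plan:
    - {"rot": [0, 0, 0], "slide": [0.005, 0.002, 0.06], "claw": 1}
    - {"rot": [0, 0, 0], "slide": [0, 0, 0.1], "claw": 1}
    - {"rot": [0, 0, 0], "slide": [0, 0, 0.1], "claw": 1}
    - {"rot": [0, 0, 0], "slide": [0, 0, 0.04], "claw": 1}
    - {"rot": [0, 0, 0], "slide": [0, 0, 0.02], "claw": 1}
    - {"rot": [0, 0, 0], "slide": [0, 0, 0], "claw": 1}
    - {"rot": [0, 0, 0], "slide": [0, 0, 0], "claw": 1}
    - {"rot": [0, 0, 0], "slide": [0, 0, 0], "claw": 1}

```text
t: 15.2
tcp_pos: [429.0, 130.3, 29.7]
ee_rot: [[-0.089, 0.996, 0.002], [0.996, 0.089, 0.0], [-0.0, 0.002, -1.0]]
contact_force: [0.3, -0.6, 0.2]
width: 85.8
gripper_force: 0.0
```

Call:
play_rows:
  plan:
    - {"rot": [0, 0, 0], "slide": [0, 0, 0], "claw": 0}
    - {"rot": [0, 0, 0], "slide": [0, 0, 0], "claw": 0}
    - {"rot": [0, 0, 0], "slide": [0, 0, 0], "claw": 0}
    - {"rot": [0, 0, 0], "slide": [0, 0, 0], "claw": 0}
    - {"rot": [0, 0, 0], "slide": [0, 0, 0], "claw": 0}
    - {"rot": [0, 0, 0], "slide": [0, 0, 0], "claw": 0}
    - {"rot": [0, 0, 0], "slide": [0, 0, 0], "claw": 0}
    - {"rot": [0, 0, 0], "slide": [0, 0, 0], "claw": 0}

```text
t: 15.87
tcp_pos: [428.4, 130.3, 29.3]
ee_rot: [[-0.089, 0.996, 0.001], [0.996, 0.089, -0.0], [-0.001, 0.001, -1.0]]
contact_force: [-0.5, -0.1, 5.1]
width: 29.8
gripper_force: 59.3
```

```bash
python3 plan.py 95.15 5 427.8 130 130 7 615.1 144.5 130
```

```text
t 15.8667 p [428.4 130.3  29.3] f [-0.5 -0.1  5.1] w 29.8
rot [0.002, 0.001, -0.001] slide [-0.0, -0.0, -0.067]
 x 5
rot [0.0, 0.0, 0.0] slide [-0.001, 0.089, 0.0]
 x 7
```

Call:
play_rows:
  plan:
    - {"rot": [0, 0, 0], "slide": [0, 0, -0.06], "claw": 0}
    - {"rot": [0, 0, 0], "slide": [0, 0, -0.09], "claw": 0}
    - {"rot": [0, 0, 0], "slide": [0, 0, -0.09], "claw": 0}
    - {"rot": [0, 0, 0], "slide": [0, 0, -0.08], "claw": 0}
    - {"rot": [0, 0, 0], "slide": [-0.001, 0.089, 0], "claw": 0}
    - {"rot": [0, 0, 0], "slide": [-0.001, 0.089, 0], "claw": 0}
    - {"rot": [0, 0, 0], "slide": [-0.001, 0.089, 0], "claw": 0}
    - {"rot": [0, 0, 0], "slide": [-0.001, 0.089, 0], "claw": 0}
    - {"rot": [0, 0, 0], "slide": [-0.001, 0.089, 0], "claw": 0}
    - {"rot": [0, 0, 0], "slide": [-0.001, 0.089, 0], "claw": 0}
    - {"rot": [0, 0, 0], "slide": [-0.001, 0.089, 0], "claw": 0}

```text
t: 16.78
tcp_pos: [614.7, 144.5, 123.5]
ee_rot: [[-0.089, 0.996, -0.002], [0.996, 0.089, -0.001], [-0.0, -0.002, -1.0]]
contact_force: [-0.2, 1.2, -1.7]
width: 30.1
gripper_force: 60.0
```

Call:
play_rows:
  plan:
    - {"rot": [0, 0, 0], "slide": [0, 0, 0], "claw": 0}
    - {"rot": [0, 0, 0], "slide": [0, 0, 0], "claw": 0}
    - {"rot": [0, 0, 0], "slide": [0, 0, 0], "claw": 0}

```text
t: 17.03
tcp_pos: [612.8, 145.2, 123.7]
ee_rot: [[-0.09, 0.996, -0.002], [0.996, 0.09, 0.0], [0.0, -0.002, -1.0]]
contact_force: [-0.6, -0.5, -2.7]
width: 29.8
gripper_force: 60.2
```

```bash
python3 plan.py 95.15 5 615.1 145 69
```

```text
t 17.0333 p [612.8 145.2 123.7] f [-0.6 -0.5 -2.7] w 29.8
rot [-0.004, -0.0, 0.001] slide [-0.0, 0.002, 0.036]
 x 5
```

Call:
play_rows:
  plan:
    - {"rot": [0, 0, 0], "slide": [0, 0.005, 0.05], "claw": 0}
    - {"rot": [0, 0, 0], "slide": [0, 0, 0.07], "claw": 0}
    - {"rot": [0, 0, 0], "slide": [0, 0, 0.04], "claw": 0}
    - {"rot": [0, 0, 0], "slide": [0, 0, 0.02], "claw": 0}
    - {"rot": [0, 0, 0], "slide": [0, 0, 0.004], "claw": 0}
    - {"rot": [0, 0, 0], "slide": [0, 0, 0], "claw": 0}
    - {"rot": [0, 0, 0], "slide": [0, 0, 0], "claw": 0}
    - {"rot": [0, 0, 0], "slide": [0, 0, 0], "claw": 0}

```text
t: 17.7
tcp_pos: [615.9, 145.3, 70.1]
ee_rot: [[-0.09, 0.996, 0.001], [0.996, 0.09, 0.0], [0.0, 0.001, -1.0]]
contact_force: [0.9, -0.5, -1.6]
width: 30.3
gripper_force: 60.2
```

Call:
play_rows:
  plan:
    - {"rot": [0, 0, 0], "slide": [0, 0, 0.004], "claw": 0}
    - {"rot": [0, 0, 0], "slide": [0, 0, 0.003], "claw": 0}
    - {"rot": [0, 0, 0], "slide": [0, 0, 0], "claw": 0}
    - {"rot": [0, 0, 0], "slide": [0, 0, 0], "claw": 0}

```text
t: 18.03
tcp_pos: [615.7, 145.0, 67.5]
ee_rot: [[-0.089, 0.996, 0.0], [0.996, 0.089, -0.0], [-0.0, 0.0, -1.0]]
contact_force: [0.5, -0.1, -1.1]
width: 30.2
gripper_force: 60.3
```

Call:
play_rows:
  plan:
    - {"rot": [0, 0, 0], "slide": [0, 0, 0.003], "claw": 0}
    - {"rot": [0, 0, 0], "slide": [0, 0, 0], "claw": 0}
    - {"rot": [0, 0, 0], "slide": [0, 0, 0], "claw": 0}

```text
t: 18.28
tcp_pos: [615.7, 145.1, 67.4]
ee_rot: [[-0.089, 0.996, 0.001], [0.996, 0.089, -0.001], [-0.001, 0.0, -1.0]]
contact_force: [-1.8, -0.5, 5.8]
width: 30.0
gripper_force: 61.0
```

Call:
play_rows:
  plan:
    - {"rot": [0, 0, 0], "slide": [0, 0, 0], "claw": 1}
    - {"rot": [0, 0, 0], "slide": [0, 0, 0], "claw": 1}
    - {"rot": [0, 0, 0], "slide": [0, 0, 0], "claw": 1}
    - {"rot": [0, 0, 0], "slide": [0, 0, 0], "claw": 1}
    - {"rot": [0, 0, 0], "slide": [0, 0, 0], "claw": 1}
    - {"rot": [0, 0, 0], "slide": [0, 0, -0.06], "claw": 1}
    - {"rot": [0, 0, 0], "slide": [0, 0, -0.1], "claw": 1}
    - {"rot": [0, 0, 0], "slide": [0, 0, -0.1], "claw": 1}
    - {"rot": [0, 0, 0], "slide": [0, 0, 0], "claw": 1}
    - {"rot": [0, 0, 0], "slide": [0, 0, 0], "claw": 1}

```text
t: 19.12
tcp_pos: [616.7, 145.7, 146.5]
ee_rot: [[-0.09, 0.996, 0.004], [0.996, 0.09, 0.001], [0.0, 0.004, -1.0]]
contact_force: [-0.7, -0.1, -0.5]
width: 85.4
gripper_force: 0.0
```

```bash
python3 plan.py 95.15 8 384.6 254.8 145
```

```text
t 19.1167 p [616.7 145.7 146.5] f [-0.7 -0.1 -0.5] w 85.4
rot [0.004, -0.0, -0.0] slide [0.054, -0.092, 0.0]
 x 8
```

Call:
play_rows:
  plan:
    - {"rot": [0, 0, 0], "slide": [0.054, -0.092, 0], "claw": 1}
    - {"rot": [0, 0, 0], "slide": [0.054, -0.092, 0], "claw": 1}
    - {"rot": [0, 0, 0], "slide": [0.054, -0.092, 0], "claw": 1}
    - {"rot": [0, 0, 0], "slide": [0.054, -0.092, 0], "claw": 1}
    - {"rot": [0, 0, 0], "slide": [0.054, -0.092, 0], "claw": 1}
    - {"rot": [0, 0, 0], "slide": [0.054, -0.092, 0], "claw": 1}
    - {"rot": [0, 0, 0], "slide": [0.054, -0.092, 0], "claw": 1}
    - {"rot": [0, 0, 0], "slide": [0.054, -0.092, 0], "claw": 1}
    - {"rot": [0, 0, 0], "slide": [0, 0, 0], "claw": 1}
    - {"rot": [0, 0, 0], "slide": [0, 0, 0], "claw": 1}
    - {"rot": [0, 0, 0], "slide": [0, 0, 0], "claw": 1}
    - {"rot": [0, 0, 0], "slide": [0, 0, 0], "claw": 1}

```text
t: 20.12
tcp_pos: [384.7, 253.5, 144.1]
ee_rot: [[-0.088, 0.996, -0.001], [0.996, 0.088, 0.0], [0.0, -0.001, -1.0]]
contact_force: [-0.0, -0.2, -0.5]
width: 85.4
gripper_force: 0.0
```

```bash
python3 plan.py 95.15 6 384.6 254.8 33;  python3 - <<'E'
from h import *
cv2.imwrite("pics/c5.png",cv2.resize(cv2.convertScaleAbs(get_image("scene")[170:310,240:440],alpha=1.4),None,fx=3,fy=3,interpolation=2))
E
```

```text
t 20.1167 p [384.7 253.5 144.1] f [-0.  -0.2 -0.5] w 85.4
rot [-0.001, -0.0, -0.003] slide [0.001, 0.0, 0.062]
 x 6
```

View pics/c5.png

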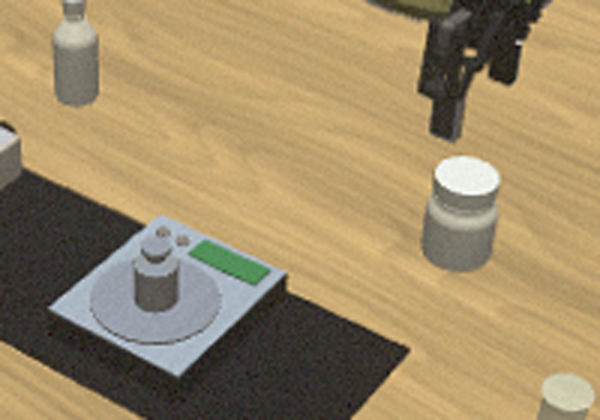

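Weight stands mid-pan (crop (156,301) vs pan centre (155,299)). Jar cap at crop (466,176); lowering onto the jar.

Call:
play_rows:
  plan:
    - {"rot": [0, 0, 0], "slide": [0.006, 0, 0.06], "claw": 1}
    - {"rot": [0, 0, 0], "slide": [0, 0, 0.1], "claw": 1}
    - {"rot": [0, 0, 0], "slide": [0, 0, 0.1], "claw": 1}
    - {"rot": [0, 0, 0], "slide": [0, 0, 0.08], "claw": 1}
    - {"rot": [0, 0, 0], "slide": [0, 0, 0.03], "claw": 1}
    - {"rot": [0, 0, 0], "slide": [0, 0, 0], "claw": 1}
    - {"rot": [0, 0, 0], "slide": [0, 0, 0], "claw": 1}
    - {"rot": [0, 0, 0], "slide": [0, 0, 0], "claw": 1}

```text
t: 20.83
tcp_pos: [385.0, 256.8, 34.7]
ee_rot: [[-0.089, 0.996, 0.002], [0.996, 0.089, 0.001], [0.001, 0.002, -1.0]]
contact_force: [-0.7, 0.3, -0.2]
width: 84.9
gripper_force: 0.0
```

Call:
play_rows:
  plan:
    - {"rot": [0, 0, 0], "slide": [0, 0, 0], "claw": 0}
    - {"rot": [0, 0, 0], "slide": [0, 0, 0], "claw": 0}
    - {"rot": [0, 0, 0], "slide": [0, 0, 0], "claw": 0}
    - {"rot": [0, 0, 0], "slide": [0, 0, 0], "claw": 0}
    - {"rot": [0, 0, 0], "slide": [0, 0, 0], "claw": 0}
    - {"rot": [0, 0, 0], "slide": [0, 0, 0], "claw": 0}
    - {"rot": [0, 0, 0], "slide": [0, 0, 0], "claw": 0}

```text
t: 21.42
tcp_pos: [384.4, 256.3, 34.9]
ee_rot: [[-0.089, 0.996, 0.001], [0.996, 0.089, -0.001], [-0.001, 0.001, -1.0]]
contact_force: [-3.9, -3.1, 12.2]
width: 54.5
gripper_force: 61.0
```

```bash
python3 -c "
from h import *
print(tri([175.7,271.7],[395.3,228.7])[0])"; python3 plan.py 95.15 7 384.6 254.8 210 12 627 15.5 210
```

```text
[383.77028617 255.58491154  73.89324496]
t 21.4167 p [384.4 256.3  34.9] f [-3.9 -3.1 12.2] w 54.5
rot [0.002, 0.002, -0.001] slide [-0.001, 0.0, -0.083]
 x 7
rot [0.0, 0.0, 0.0] slide [-0.072, 0.061, 0.0]
 x 12
```

Call:
play_rows:
  plan:
    - {"rot": [0, 0, 0], "slide": [0, 0, -0.06], "claw": 0}
    - {"rot": [0, 0, 0], "slide": [0, 0, -0.09], "claw": 0}
    - {"rot": [0, 0, 0], "slide": [0, 0, -0.1], "claw": 0}
    - {"rot": [0, 0, 0], "slide": [0, 0, -0.1], "claw": 0}
    - {"rot": [0, 0, 0], "slide": [0, 0, -0.08], "claw": 0}
    - {"rot": [0, 0, 0], "slide": [-0.072, 0.061, 0], "claw": 0}
    - {"rot": [0, 0, 0], "slide": [-0.072, 0.061, 0], "claw": 0}
    - {"rot": [0, 0, 0], "slide": [-0.072, 0.061, 0], "claw": 0}
    - {"rot": [0, 0, 0], "slide": [-0.072, 0.061, 0], "claw": 0}
    - {"rot": [0, 0, 0], "slide": [-0.072, 0.061, 0], "claw": 0}
    - {"rot": [0, 0, 0], "slide": [-0.072, 0.061, 0], "claw": 0}

```text
t: 22.33
tcp_pos: [505.4, 135.5, 162.5]
ee_rot: [[-0.089, 0.996, 0.0], [0.996, 0.089, -0.001], [-0.001, 0.0, -1.0]]
contact_force: [-0.2, 0.6, -1.8]
width: 54.9
gripper_force: 63.1
```

Call:
play_rows:
  plan:
    - {"rot": [0, 0, 0], "slide": [-0.072, 0.061, 0], "claw": 0}
    - {"rot": [0, 0, 0], "slide": [-0.072, 0.061, 0], "claw": 0}
    - {"rot": [0, 0, 0], "slide": [-0.072, 0.061, 0], "claw": 0}
    - {"rot": [0, 0, 0], "slide": [-0.072, 0.061, 0], "claw": 0}
    - {"rot": [0, 0, 0], "slide": [-0.072, 0.061, 0], "claw": 0}
    - {"rot": [0, 0, 0], "slide": [-0.072, 0.061, 0], "claw": 0}
    - {"rot": [0, 0, 0], "slide": [0, 0, 0], "claw": 0}
    - {"rot": [0, 0, 0], "slide": [0, 0, 0], "claw": 0}
    - {"rot": [0, 0, 0], "slide": [0, 0, 0], "claw": 0}

```text
t: 23.08
tcp_pos: [625.1, 18.1, 162.2]
ee_rot: [[-0.09, 0.996, -0.001], [0.996, 0.09, 0.001], [0.001, -0.001, -1.0]]
contact_force: [-0.3, 0.3, -1.4]
width: 54.3
gripper_force: 63.2
```

```bash
python3 plan.py 95.15 5 627.2 16 41
```

```text
t 23.0833 p [625.1  18.1 162.2] f [-0.3  0.3 -1.4] w 54.3
rot [-0.001, -0.001, -0.0] slide [-0.002, 0.001, 0.081]
 x 5
```

Call:
play_rows:
  plan:
    - {"rot": [0, 0, 0], "slide": [-0.007, 0.005, 0.06], "claw": 0}
    - {"rot": [0, 0, 0], "slide": [0, 0, 0.1], "claw": 0}
    - {"rot": [0, 0, 0], "slide": [0, 0, 0.1], "claw": 0}
    - {"rot": [0, 0, 0], "slide": [0, 0, 0.08], "claw": 0}
    - {"rot": [0, 0, 0], "slide": [0, 0, 0.04], "claw": 0}
    - {"rot": [0, 0, 0], "slide": [0, 0, 0.02], "claw": 0}
    - {"rot": [0, 0, 0], "slide": [0, 0, 0.003], "claw": 0}
    - {"rot": [0, 0, 0], "slide": [0, 0, 0], "claw": 0}
    - {"rot": [0, 0, 0], "slide": [0, 0, 0], "claw": 0}
    - {"rot": [0, 0, 0], "slide": [0, 0, 0], "claw": 0}

```text
t: 23.92
tcp_pos: [628.5, 15.9, 43.2]
ee_rot: [[-0.089, 0.996, 0.003], [0.996, 0.089, -0.0], [-0.0, 0.003, -1.0]]
contact_force: [0.1, 0.5, -1.8]
width: 54.3
gripper_force: 63.2
```

Call:
play_rows:
  plan:
    - {"rot": [0, 0, 0], "slide": [0, 0, 0.007], "claw": 0}
    - {"rot": [0, 0, 0], "slide": [0, 0, 0.005], "claw": 0}
    - {"rot": [0, 0, 0], "slide": [0, 0, 0], "claw": 0}
    - {"rot": [0, 0, 0], "slide": [0, 0, 0], "claw": 0}

```text
t: 24.25
tcp_pos: [628.1, 15.6, 39.1]
ee_rot: [[-0.089, 0.996, 0.001], [0.996, 0.089, -0.001], [-0.001, 0.001, -1.0]]
contact_force: [-2.4, -0.2, 6.2]
width: 54.7
gripper_force: 63.8
```

Call:
play_rows:
  plan:
    - {"rot": [0, 0, 0], "slide": [0, 0, 0.003], "claw": 0}
    - {"rot": [0, 0, 0], "slide": [0, 0, 0], "claw": 0}
    - {"rot": [0, 0, 0], "slide": [0, 0, 0], "claw": 0}

```text
t: 24.5
tcp_pos: [628.1, 15.6, 39.0]
ee_rot: [[-0.089, 0.996, 0.001], [0.996, 0.089, -0.001], [-0.001, 0.001, -1.0]]
contact_force: [-4.4, -1.1, 11.2]
width: 54.7
gripper_force: 64.5
```

Call:
play_rows:
  plan:
    - {"rot": [0, 0, 0], "slide": [0, 0, -0.003], "claw": 1}
    - {"rot": [0, 0, 0], "slide": [0, 0, 0], "claw": 1}
    - {"rot": [0, 0, 0], "slide": [0, 0, 0], "claw": 1}
    - {"rot": [0, 0, 0], "slide": [0, 0, 0], "claw": 1}
    - {"rot": [0, 0, 0], "slide": [0, 0, 0], "claw": 1}
    - {"rot": [0, 0, 0], "slide": [0, 0, -0.06], "claw": 1}
    - {"rot": [0, 0, 0], "slide": [0, 0, -0.1], "claw": 1}
    - {"rot": [0, 0, 0], "slide": [0, 0, -0.12], "claw": 1}
    - {"rot": [0, 0, 0], "slide": [0, 0, -0.12], "claw": 1}
    - {"rot": [0, 0, 0], "slide": [0, 0, -0.06], "claw": 1}
    - {"rot": [0, 0, 0], "slide": [0, 0, 0], "claw": 1}
    - {"rot": [0, 0, 0], "slide": [0, 0, 0], "claw": 1}

```text
t: 25.5
tcp_pos: [628.0, 15.8, 177.0]
ee_rot: [[-0.089, 0.996, 0.002], [0.996, 0.089, -0.0], [-0.001, 0.002, -1.0]]
contact_force: [-1.1, 0.0, -0.2]
width: 85.4
gripper_force: 0.0
```

```bash
python3 plan.py 95.15 8 427.8 -118.9 180
```

```text
t 25.5 p [628.   15.8 177. ] f [-1.1  0.  -0.2] w 85.4
rot [0.002, 0.001, -0.0] slide [-0.048, -0.088, -0.001]
 x 8
```

Call:
play_rows:
  plan:
    - {"rot": [0, 0, 0], "slide": [-0.048, -0.088, 0], "claw": 1}
    - {"rot": [0, 0, 0], "slide": [-0.048, -0.088, 0], "claw": 1}
    - {"rot": [0, 0, 0], "slide": [-0.048, -0.088, 0], "claw": 1}
    - {"rot": [0, 0, 0], "slide": [-0.048, -0.088, 0], "claw": 1}
    - {"rot": [0, 0, 0], "slide": [-0.048, -0.088, 0], "claw": 1}
    - {"rot": [0, 0, 0], "slide": [-0.048, -0.088, 0], "claw": 1}
    - {"rot": [0, 0, 0], "slide": [-0.048, -0.088, 0], "claw": 1}
    - {"rot": [0, 0, 0], "slide": [-0.048, -0.088, 0], "claw": 1}
    - {"rot": [0, 0, 0], "slide": [0, 0, 0], "claw": 1}
    - {"rot": [0, 0, 0], "slide": [0, 0, 0], "claw": 1}
    - {"rot": [0, 0, 0], "slide": [0, 0, 0], "claw": 1}
    - {"rot": [0, 0, 0], "slide": [0, 0, 0], "claw": 1}

```text
t: 26.5
tcp_pos: [427.9, -117.0, 175.5]
ee_rot: [[-0.091, 0.996, -0.0], [0.996, 0.091, 0.001], [0.001, -0.0, -1.0]]
contact_force: [0.6, 0.4, 0.1]
width: 85.1
gripper_force: 0.0
```

```bash
python3 plan.py 95.15 6 427.8 -118.9 61;  python3 - <<'E'
from h import *
cv2.imwrite("pics/c6.png",cv2.resize(cv2.convertScaleAbs(get_image("scene")[120:300,150:400],alpha=1.4),None,fx=3,fy=3,interpolation=2))
E
```

```text
t 26.5 p [ 427.9 -117.   175.5] f [0.6 0.4 0.1] w 85.1
rot [-0.0, -0.002, 0.002] slide [-0.001, -0.0, 0.064]
 x 6
```

View pics/c6.png

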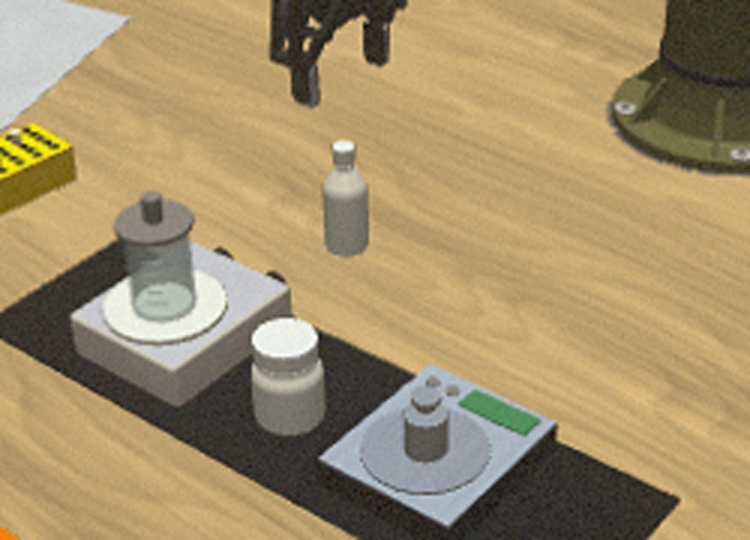

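Jar stands between the instruments (crop (288,380)), beaker/lid and weight fine. Now the bottle.

Call:
play_rows:
  plan:
    - {"rot": [0, 0, 0], "slide": [-0.005, 0, 0.06], "claw": 1}
    - {"rot": [0, 0, 0], "slide": [0, 0, 0.1], "claw": 1}
    - {"rot": [0, 0, 0], "slide": [0, 0, 0.1], "claw": 1}
    - {"rot": [0, 0, 0], "slide": [0, 0, 0.08], "claw": 1}
    - {"rot": [0, 0, 0], "slide": [0, 0, 0.04], "claw": 1}
    - {"rot": [0, 0, 0], "slide": [0, 0, 0.015], "claw": 1}
    - {"rot": [0, 0, 0], "slide": [0, 0, 0], "claw": 1}
    - {"rot": [0, 0, 0], "slide": [0, 0, 0], "claw": 1}
    - {"rot": [0, 0, 0], "slide": [0, 0, 0], "claw": 1}

```text
t: 27.3
tcp_pos: [428.7, -119.4, 58.4]
ee_rot: [[-0.09, 0.996, 0.002], [0.996, 0.09, -0.001], [-0.001, 0.002, -1.0]]
contact_force: [0.7, 0.0, -0.1]
width: 85.3
gripper_force: 0.0
```

Call:
play_rows:
  plan:
    - {"rot": [0, 0, 0], "slide": [0, 0, 0], "claw": 0}
    - {"rot": [0, 0, 0], "slide": [0, 0, 0], "claw": 0}
    - {"rot": [0, 0, 0], "slide": [0, 0, 0], "claw": 0}
    - {"rot": [0, 0, 0], "slide": [0, 0, 0], "claw": 0}
    - {"rot": [0, 0, 0], "slide": [0, 0, 0], "claw": 0}
    - {"rot": [0, 0, 0], "slide": [0, 0, 0], "claw": 0}
    - {"rot": [0, 0, 0], "slide": [0, 0, 0], "claw": 0}
    - {"rot": [0, 0, 0], "slide": [0, 0, 0], "claw": 0}

```text
t: 27.97
tcp_pos: [427.7, -119.7, 58.2]
ee_rot: [[-0.089, 0.996, -0.0], [0.996, 0.089, -0.001], [-0.001, -0.0, -1.0]]
contact_force: [-1.7, -0.4, 5.9]
width: 38.5
gripper_force: 59.8
```

```bash
python3 plan.py 95.15 6 427.8 -118.9 210 12 480 200 210 5 606.1 244.8 210
```

```text
t 27.9667 p [ 427.7 -119.7   58.2] f [-1.7 -0.4  5.9] w 38.5
rot [-0.0, 0.001, -0.001] slide [0.0, 0.0, -0.084]
 x 6
rot [0.0, 0.0, 0.0] slide [0.087, 0.022, 0.0]
 x 12
rot [0.0, 0.0, 0.0] slide [0.022, 0.086, 0.0]
 x 5
```

Call:
play_rows:
  plan:
    - {"rot": [0, 0, 0], "slide": [0, 0, -0.06], "claw": 0}
    - {"rot": [0, 0, 0], "slide": [0, 0, -0.1], "claw": 0}
    - {"rot": [0, 0, 0], "slide": [0, 0, -0.11], "claw": 0}
    - {"rot": [0, 0, 0], "slide": [0, 0, -0.1], "claw": 0}
    - {"rot": [0, 0, 0], "slide": [0, 0, -0.06], "claw": 0}
    - {"rot": [0, 0, 0], "slide": [0.087, 0.022, 0], "claw": 0}
    - {"rot": [0, 0, 0], "slide": [0.087, 0.022, 0], "claw": 0}
    - {"rot": [0, 0, 0], "slide": [0.087, 0.022, 0], "claw": 0}
    - {"rot": [0, 0, 0], "slide": [0.087, 0.022, 0], "claw": 0}
    - {"rot": [0, 0, 0], "slide": [0.087, 0.022, 0], "claw": 0}
    - {"rot": [0, 0, 0], "slide": [0.087, 0.022, 0], "claw": 0}

```text
t: 28.88
tcp_pos: [452.7, 41.2, 186.5]
ee_rot: [[-0.089, 0.996, 0.0], [0.996, 0.089, -0.001], [-0.001, 0.0, -1.0]]
contact_force: [0.0, -0.0, -1.1]
width: 38.5
gripper_force: 60.6
```

Call:
play_rows:
  plan:
    - {"rot": [0, 0, 0], "slide": [0.087, 0.022, 0], "claw": 0}
    - {"rot": [0, 0, 0], "slide": [0.087, 0.022, 0], "claw": 0}
    - {"rot": [0, 0, 0], "slide": [0.087, 0.022, 0], "claw": 0}
    - {"rot": [0, 0, 0], "slide": [0.087, 0.022, 0], "claw": 0}
    - {"rot": [0, 0, 0], "slide": [0.087, 0.022, 0], "claw": 0}
    - {"rot": [0, 0, 0], "slide": [0.087, 0.022, 0], "claw": 0}
    - {"rot": [0, 0, 0], "slide": [0.022, 0.086, 0], "claw": 0}
    - {"rot": [0, 0, 0], "slide": [0.022, 0.086, 0], "claw": 0}
    - {"rot": [0, 0, 0], "slide": [0.022, 0.086, 0], "claw": 0}
    - {"rot": [0, 0, 0], "slide": [0.022, 0.086, 0], "claw": 0}
    - {"rot": [0, 0, 0], "slide": [0.022, 0.086, 0], "claw": 0}

```text
t: 29.8
tcp_pos: [605.0, 244.0, 185.4]
ee_rot: [[-0.089, 0.996, -0.001], [0.996, 0.089, -0.001], [-0.001, -0.001, -1.0]]
contact_force: [0.7, 0.2, 0.4]
width: 38.5
gripper_force: 60.6
```

Call:
play_rows:
  plan:
    - {"rot": [0, 0, 0], "slide": [0, 0, 0], "claw": 0}
    - {"rot": [0, 0, 0], "slide": [0, 0, 0], "claw": 0}
    - {"rot": [0, 0, 0], "slide": [0, 0, 0], "claw": 0}

```text
t: 30.05
tcp_pos: [603.0, 244.1, 185.9]
ee_rot: [[-0.09, 0.996, -0.002], [0.996, 0.09, -0.0], [-0.0, -0.002, -1.0]]
contact_force: [-1.0, 0.8, -0.7]
width: 38.2
gripper_force: 60.7
```

```bash
python3 plan.py 95.15 5 606.1 244.5 65
```

```text
t 30.05 p [603.  244.1 185.9] f [-1.   0.8 -0.7] w 38.2
rot [-0.003, 0.0, 0.0] slide [0.0, 0.002, 0.081]
 x 5
```

Call:
play_rows:
  plan:
    - {"rot": [0, 0, 0], "slide": [0, 0.005, 0.06], "claw": 0}
    - {"rot": [0, 0, 0], "slide": [0, 0, 0.1], "claw": 0}
    - {"rot": [0, 0, 0], "slide": [0, 0, 0.1], "claw": 0}
    - {"rot": [0, 0, 0], "slide": [0, 0, 0.08], "claw": 0}
    - {"rot": [0, 0, 0], "slide": [0, 0, 0.04], "claw": 0}
    - {"rot": [0, 0, 0], "slide": [0, 0, 0.02], "claw": 0}
    - {"rot": [0, 0, 0], "slide": [0, 0, 0], "claw": 0}
    - {"rot": [0, 0, 0], "slide": [0, 0, 0], "claw": 0}
    - {"rot": [0, 0, 0], "slide": [0, 0, 0], "claw": 0}

```text
t: 30.8
tcp_pos: [606.3, 244.7, 68.4]
ee_rot: [[-0.089, 0.996, 0.003], [0.996, 0.089, 0.001], [0.001, 0.003, -1.0]]
contact_force: [-0.1, 0.4, -0.3]
width: 38.2
gripper_force: 60.7
```

Call:
play_rows:
  plan:
    - {"rot": [0, 0, 0], "slide": [0, 0, 0.01], "claw": 0}
    - {"rot": [0, 0, 0], "slide": [0, 0, 0.008], "claw": 0}
    - {"rot": [0, 0, 0], "slide": [0, 0, 0], "claw": 0}
    - {"rot": [0, 0, 0], "slide": [0, 0, 0], "claw": 0}

```text
t: 31.13
tcp_pos: [606.1, 244.6, 62.3]
ee_rot: [[-0.089, 0.996, 0.002], [0.996, 0.089, 0.0], [0.0, 0.002, -1.0]]
contact_force: [-0.3, -0.9, 4.4]
width: 38.2
gripper_force: 61.2
```

Call:
play_rows:
  plan:
    - {"rot": [0, 0, 0], "slide": [0, 0, 0.003], "claw": 0}
    - {"rot": [0, 0, 0], "slide": [0, 0, 0], "claw": 0}
    - {"rot": [0, 0, 0], "slide": [0, 0, 0], "claw": 0}

```text
t: 31.38
tcp_pos: [606.1, 244.6, 62.2]
ee_rot: [[-0.089, 0.996, 0.002], [0.996, 0.089, 0.0], [-0.0, 0.002, -1.0]]
contact_force: [-1.9, -2.1, 9.7]
width: 38.1
gripper_force: 61.9
```

Call:
play_rows:
  plan:
    - {"rot": [0, 0, 0], "slide": [0, 0, -0.002], "claw": 1}
    - {"rot": [0, 0, 0], "slide": [0, 0, 0], "claw": 1}
    - {"rot": [0, 0, 0], "slide": [0, 0, 0], "claw": 1}
    - {"rot": [0, 0, 0], "slide": [0, 0, 0], "claw": 1}
    - {"rot": [0, 0, 0], "slide": [0, 0, 0], "claw": 1}
    - {"rot": [0, 0, 0], "slide": [0, 0, -0.06], "claw": 1}
    - {"rot": [0, 0, 0], "slide": [0, 0, -0.1], "claw": 1}
    - {"rot": [0, 0, 0], "slide": [0, 0, -0.12], "claw": 1}
    - {"rot": [0, 0, 0], "slide": [0, 0, -0.12], "claw": 1}
    - {"rot": [0, 0, 0], "slide": [0, 0, -0.06], "claw": 1}

```text
t: 32.22
tcp_pos: [606.4, 245.4, 203.2]
ee_rot: [[-0.09, 0.996, 0.005], [0.996, 0.09, 0.002], [0.002, 0.005, -1.0]]
contact_force: [1.0, 1.0, 0.5]
width: 85.4
gripper_force: 0.0
```

Call:
play_rows:
  plan:
    - {"rot": [0, 0, 0], "slide": [0, -0.07, -0.02], "claw": 1}
    - {"rot": [0, 0, 0], "slide": [0, -0.09, 0], "claw": 1}
    - {"rot": [0, 0, 0], "slide": [0, -0.09, 0], "claw": 1}
    - {"rot": [0, 0, 0], "slide": [0, -0.09, 0], "claw": 1}
    - {"rot": [0, 0, 0], "slide": [0, -0.09, 0], "claw": 1}
    - {"rot": [0, 0, 0], "slide": [0, -0.05, 0], "claw": 1}
    - {"rot": [0, 0, 0], "slide": [0, 0, 0], "claw": 1}
    - {"rot": [0, 0, 0], "slide": [0, 0, 0], "claw": 1}
    - {"rot": [0, 0, 0], "slide": [0, 0, 0], "claw": 1}

```text
t: 32.97
tcp_pos: [463.1, 230.8, 204.9]
ee_rot: [[-0.088, 0.996, 0.001], [0.996, 0.088, 0.0], [-0.0, 0.001, -1.0]]
contact_force: [-0.6, 0.6, -0.6]
width: 85.9
gripper_force: 0.0
```

```bash
python3 - <<'E'
from h import *
a=get_image("scene")[160:350,160:450]; b=get_image("top")[120:240,80:370]
cv2.imwrite("pics/c7.png",np.vstack([cv2.resize(cv2.convertScaleAbs(i,alpha=1.4),None,fx=1.9,fy=1.9,interpolation=2) for i in (a,b)]))
E
```

```text
(no output)
```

View pics/c7.png

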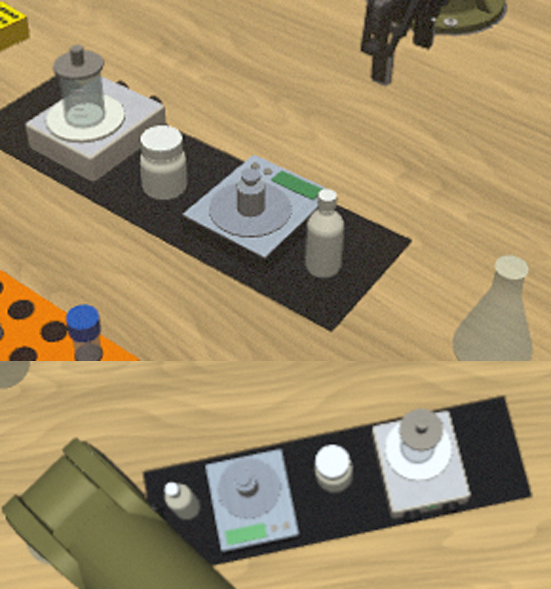

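All five stand in place: bottle left of the balance, weight mid-pan, jar between, lidded beaker on the plate. A quick numeric check, then hand in.

```bash
python3 - <<'E'
from h import *
S=lambda x,y:[160+x/1.9,160+y/1.9]; T=lambda x,y:[80+x/1.9,120+(y-361)/1.9]
o=np.array([627.2,15.6]);c,s=np.cos(.09),np.sin(.09)
for k,t,q in(("bottle",T(172,489),S(327,196)),("jar",T(333,461),S(161,137)),("lidknob",T(421,428),S(77,49)),("weight",T(246,482),S(251,172))):
    p=tri(t,q)[0]; d=p[:2]-o; print(k,p.round(1),"mat x,y",(c*d[0]+s*d[1]).round(1),(-s*d[0]+c*d[1]).round(1))
E
```

```text
bottle [605.8 245.2 107.5] mat x,y -0.7 230.6
jar [627.1  15.   79.9] mat x,y -0.1 -0.5
lidknob [ 637.2 -112.9  153.4] mat x,y -1.6 -128.9
weight [609.9 142.7  86.1] mat x,y -5.8 128.1
```

```bash
python3 -c "
from station import manip
print(manip.sign_off())"
```

```text
the job is handed in; nothing more can be done
None
```

The job is handed in at about 33 s of the 131 s allowed. All five objects are upright, released and measured within tolerance in the last pictures; the flask and tube rack were not touched, and `sign_off` gave no verdict.

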